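# Set the stirrer to its third speed by feel and start it

### The arm

A 6-joint arm with a two-finger parallel gripper is mounted at the origin on the work surface. World frame = base frame: x ahead of the robot, y to its left, z up, the work surface at z = 0. Lengths are in mm, angles in degrees, forces in N, time in s.
With the tool pointing down it reaches from about 300 to 850 mm from the base axis. Payload 4.2 kg.
Tool frame: the origin (TCP) lies midway between the tips of the shut fingers; the grasp point (between the pads) lies 19 mm behind it; z points along the fingers, y is the direction in which the jaws open and shut (so a half turn about z gives the same grasp; the last joint's range is limited). The gripper opens to 91 mm and grips with 3 to 60 N. Pads are 32 mm wide; open, the fingers measure 118 mm over their backs; the gripper's body (76 mm by 178 mm) begins 60 mm behind the grasp point.
Start: joints at [62.452, 18.312, 89.639, -0, 72.044, -1.146], TCP at [255.687, 515.041, 213.976] pointing down, gripper open.
Joint ranges: [-177.97, 177.97], [-48.28, 115.42], [12.27, 149.76], [-77.06, 257.06], [2.81, 150.46], [-146.56, 146.56]. Speed limits (degrees/s): [147.25, 147.25, 180, 180, 180, 180].

### API

Orientations are given as [roll, pitch, yaw] about the fixed x, y, z axes, in that order (R = Rz(yaw) Ry(pitch) Rx(roll)).
In Python, from workcell import * gives the robot as it stands.
- The arm moves only by the tool arm_command, never from a script. Its argument "deltas" is text: rows parted by semicolons, each of 7 numbers parted by spaces: the shift along the tool's x, y, z in mm, then the turn, a rotation vector about the tool's x, y, z in degrees, then the finger opening in mm, from 0 to 91.2. In form: x y z wx wy wz hand; .... A call has 1 to 5 rows; each row shifts and turns the commanded pose from where the row before left it, along the tool's axes as they then stand; what a row does not reach is not made up. A row lasts 1/8 s, in which the tool goes at most 62.5 mm and 10.7 degrees, less where a joint would pass 70% of its speed; a pose out of reach is approached as far as the arm can. A call is refused whole if a number of a shift passes 62.5 or a number of a turn 10.7, either way. A call with a gripper value outside its range is refused whole. The fingers move at their own pace and stop on an object; "force" is the grip in N (left out, the last holds). Time passes only in rows, so rows that do not move let the fingers close. It gives the time, the measured TCP pose, the force and the opening at its end, in the units of the state.
- state(): the state, without advancing time (a new reading comes with each control period).
- grab_frame(name): name is "scene" or "side" or "wrist"; returns the picture (480x640x3 uint8, red, green, blue); there is no depth.
- camera_model(name): a dict with "fx", "fy", "cx", "cy" (pixels), "rvec" (rotation vector, rad) and "tvec" (3), from world to camera coordinates, as OpenCV has them; the wrist camera has in their place "mount" (4x4, takes a point from camera to tool coordinates, whose origin is the TCP and whose axes are the flange's). Camera axes: x right, y down, z forward; pixel columns grow to the right and rows downward; lengths in mm; the calibration is good to about 2 mm. The wrist camera is an equidistant fisheye: a pixel r from the principal point sees the ray r / f radians off the axis. A picture is of the moment at which its call begins: read the wrist's pose just before it. camera_model takes no time and is no camera call.
- job_done(): hands the job in, once; it reports no verdict.
The state is a dict: "time_s": time; "qpos": joint angles; "qvel": joint speeds; "effort": joint torques, N m; "ee_pos": TCP position; "ee_rot": TCP orientation; "force": force on the tool from outside, world axes, zero at the start; "torque": the same for the moment, N m; "gripper_width": finger opening in mm.
Only numpy, scipy, OpenCV 4.12 (cv2) and the standard library are available. Lean on these libraries where they do the work, as an engineer would, in place of code of your own. Each camera call takes 0.05 s, during which the arm holds its last target. There are 200 camera calls.

### The job

Set the stirrer's speed and start it: with a fingertip, gently push the orange lever away from its off end, feel it click from notch to notch along the toothed track, and stop as it drops into the third notch, never going past it. Then press the green start button right down and let it come back up. Only push and press: do not pinch the lever, and leave the glassware, bottles and carton where they stand.

Things in the scene. Friction and masses are not known exactly. Their poses are not given: they have to be found in the camera images.
- stirrer: White laboratory stirrer, fixed, 240 (its x) by 260 mm (its y), top face 70 mm above the table. Origin: centre of its underside; z up, +x away from the robot (within 0.45 rad), +y left. Lever track along x at y -85 mm, between two rails 12 mm high, 54 mm apart over their outsides. Start button at x -85, y +30 mm. Steel plate with the beaker, 130 mm across, 6 mm thick, at x +30, y +55 mm.
- lever_handle (a point): Centre of the upright orange lever handle: 14 mm thick along the track (stirrer x), 30 mm wide, 40 mm tall. This point is 40 mm above the stirrer's top face, 20 mm below the handle's top, 7 mm inside its flat rear (off side) and front faces. The handle stands on a dark carriage, 26 mm along the track by 40 mm, top 20 mm below this point. It only slides along stirrer x.
- lever (a joint): Travel of the lever along stirrer +x, m: 0 at the off end (near the robot), 0.115 at the far stop. Starts at 0 to 0.012, in the smooth stretch before the first ridge, where 0.5 N moves it. A sprung ball under it needs about 5 N to pass each ridge, then drops into the next notch by itself, running up to 8 mm ahead of the finger, and stays centred. Fast pushing adds 15 N per m/s.
- strip: Black strip under the lever with six brass half-round ridges across it, 16 mm apart, tops 7 mm above the stirrer's top. Axes as the stirrer's; origin under the first ridge (off side), on the stirrer's top face. Handle in first notch: x +8 mm from this origin, second +24, third +40, fourth +56, fifth +72. Its place along the track varies by 6 mm either way, so joint values do not tell the notch.
- start_top (a point): Centre of the top of the round green start button, 28 mm across, in a grey collar 44 mm across and 12 mm high on the stirrer's top face. Its top is 22 mm above the stirrer's top face when out.
- start (a joint): How far the start button is pressed down, in m: 0 out, 0.006 fully down (about 5 N). A spring brings it back.
- beaker: The empty clear glass beaker (72 mm across, 95 mm tall) on the round steel plate of the stirrer; loose, to be left alone. Origin: centre of its underside.
- vial: A small amber vial (24 mm across, 55 mm tall) standing on the stirrer's top, beyond the far end of the lever's track and 55 mm to its left; loose, to be left alone. Origin: centre of its underside.
- amber: An amber bottle with black cap (44 mm across, 95 mm tall) on the table to the right of the stirrer; loose, to be left alone. Origin: centre of its underside.
- blue: A dark blue bottle with white cap (48 mm across, 110 mm tall) on the table to the right of the stirrer; loose, to be left alone. Origin: centre of its underside.
- carton: A small white and orange carton (45 x 45 mm, 120 mm tall) on the table behind the stirrer; loose, to be left alone. Origin: centre of its underside.
- capglass: A glass tumbler of aluminium caps (82 mm across, 95 mm tall) on the table left of the stirrer; loose, to be left alone. Origin: centre of its underside.
- cylinder: A clear measuring cylinder (36 mm across, foot 60 mm, 160 mm tall) on the table left of the stirrer; loose, to be left alone. Origin: centre of its underside.

How it is judged (in metres and radians):
On the way, in this order (a step that is already met when the one before it is completed fails the run):
1. the lever rests in the third notch (x of lever_handle in the frame of strip between 0.037 and 0.043 m and velocity of joint lever between -0.005 and 0.005 m/s), for 0.2 s.
2. the start button is pressed right down (value of joint start above 0.0048 m), for 0.05 s.
At the end, for the whole second after the job is handed in: The lever rests in the third notch (handle within 3 mm of the notch's middle), the start button has been pressed (4.8 mm or more of its 6 mm) after that and is up again (within 1 mm), and the beaker, vial, bottles, carton, tumbler and cylinder are within 15 mm of where they stood (x of lever_handle in the frame of strip between 0.037 and 0.043 m and value of joint start below 0.001 m and distance of each of beaker, vial, amber, blue, carton, capglass, cylinder from where it was at the start of the episode below 0.015 m); the robot touches nothing.
It fails at once if the lever goes past the third notch, over the fourth ridge (x of lever_handle in the frame of strip above 0.05 m).
It fails at once if the start button is pressed while the lever is not in the third notch (value of joint start above 0.003 m and not (x of lever_handle in the frame of strip between 0.036 and 0.044 m)).
It fails at once if the lever is pinched or forced (20 N or more) (contact force between the fingers and lever above 20 N).
It fails at once if a bystander is lifted or pushed from its place (distance of any of beaker, vial, amber, blue, carton, capglass, cylinder from where it was at the start of the episode above 0.02 m).
It also fails if it takes over 64 s, if anything falls off the work surface, if the arm or the gripper's body presses on something with over 40 N, if the wrist force passes 120 N, or if a joint passes its speed limit or range.

## Working session

There is one attempt and no reset: what is moved stays moved. The work goes in short steps, Python scripts to look and compute and a tool call to move; the robot and the scene stay as the last step left them, time stands still between calls to the robot, and variables do not carry over. Pictures are saved under pics/ and viewed, about 8 in all and at most 12, crops included, and the job is handed in when it is done.

Besides the shell and the picture viewer there is one more tool, called after "Request:" by a JSON object that holds its "name" and its "arguments". arm_command: Moves the arm, as the interface text tells. Its arguments: {"type":"object","properties":{"deltas":{"type":"string"},"force":{"type":"number"}},"required":["deltas"]}

```bash
mkdir -p pics; python3 - <<'E'
from workcell import *
import cv2
print(state())
for n in("scene","side","wrist"):
    print(n,camera_model(n)); cv2.imwrite(f"pics/{n}0.png",grab_frame(n)[:,:,::-1])
E
```

```text
{'time_s': 0.0, 'qpos': array([ 6.24525164e+01,  1.83531978e+01,  8.97053639e+01,  2.73502406e-05,
        7.20409064e+01, -1.14532061e+00]), 'qvel': array([ 0.00090872, -0.01051496, -0.07684075, -0.07648452, -0.00569799,
        0.03116143]), 'effort': array([-1.86174795e-03, -4.12445498e+01, -2.31977499e+01,  7.24719674e-02,
        4.54881415e-02, -1.41954201e-04]), 'ee_pos': array([255.45722933, 514.60347752, 213.11170626]), 'ee_rot': array([-1.79900552e+02, -2.01419291e-03,  1.53597827e+02]), 'force': array([0.50225227, 0.00749457, 0.05383796]), 'torque': array([ 0.01283965, -0.07222848,  0.03198987]), 'gripper_width': 90.80224147738792}
scene {'fx': 514.9628925210994, 'fy': 514.9628925210994, 'cx': 322.0531772323996, 'cy': 255.67128675975022, 'rvec': array([ 1.35681178,  1.9412577 , -1.06961696]), 'tvec': array([ 161.31075827, -267.99408731, 1421.79795862])}
side {'fx': 433.9787402264383, 'fy': 433.9787402264383, 'cx': 319.36748098144335, 'cy': 239.46669833466945, 'rvec': array([ 2.22914568, -0.13450857,  0.04628504]), 'tvec': array([-631.30054952,  154.87577218,  613.32087917])}
wrist {'fx': 371.64829954431775, 'fy': 371.64829954431775, 'cx': 314.7276214639228, 'cy': 238.27526532320567, 'mount': array([[-2.80198972e-04, -9.70633676e-01, -2.40562236e-01,
         6.72179660e+01],
       [ 9.99999217e-01, -5.65436715e-04,  1.11668884e-03,
         2.68054317e-01],
       [-1.21991852e-03, -2.40561734e-01,  9.70633074e-01,
        -1.69891166e+02],
       [ 0.00000000e+00,  0.00000000e+00,  0.00000000e+00,
         1.00000000e+00]])}
```

View pics/scene0.png

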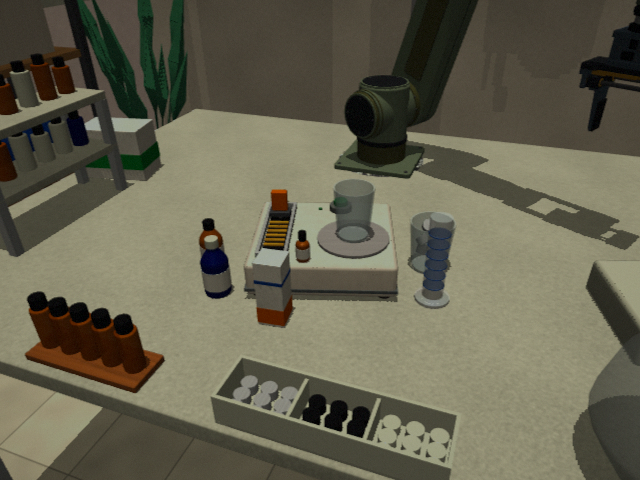

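View pics/side0.png

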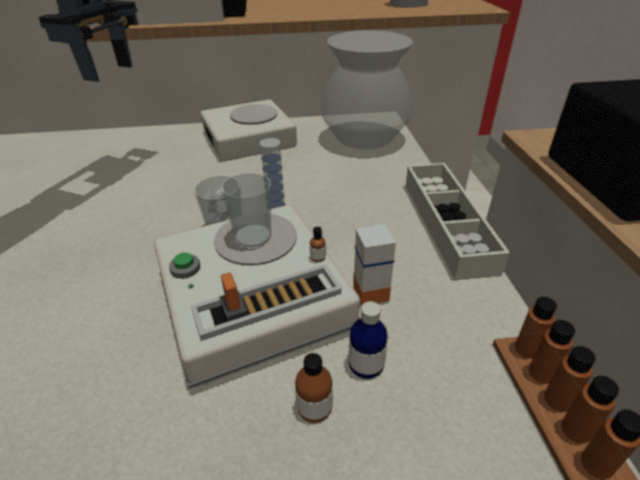

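The scene and side views show the stirrer. In the side view the button is at about (183,262), the lever at (230,292) and the brass ridges from (250,302) to (308,287). I'll get rough positions now and refine them with the wrist camera.

```bash
cat > h.py <<'E'
import numpy as np, cv2
from scipy.spatial.transform import Rotation as R
from workcell import *
def ray(name,px,st=None):
    c=camera_model(name); u=(np.array(px,float)-[c["cx"],c["cy"]])/c["fx"]
    if name!="wrist":
        Rm=cv2.Rodrigues(c["rvec"])[0]; return -Rm.T@c["tvec"], Rm.T@np.array([*u,1])
    th=np.hypot(*u); d=np.array([*(np.sin(th)*u/max(th,1e-9)),np.cos(th)])
    T=R.from_euler("xyz",st["ee_rot"],degrees=True).as_matrix(); M=c["mount"]
    return np.array(st["ee_pos"])+T@M[:3,3], T@M[:3,:3]@d
def onz(name,px,z,st=None):
    o,d=ray(name,px,st); return o+d*(z-o[2])/d[2]
def blobs(img,lo,hi,roi=None,amin=8):
    h=cv2.cvtColor(img,cv2.COLOR_RGB2HSV); m=cv2.inRange(h,lo,hi)
    if roi: k=np.zeros_like(m); x0,y0,x1,y1=roi; k[y0:y1,x0:x1]=255; m&=k
    n,l,s,c=cv2.connectedComponentsWithStats(m)
    return [(s[i],c[i]) for i in range(1,n) if s[i][4]>=amin]
E
python3 - <<'E'
from h import *
im=cv2.imread("pics/side0.png")[:,:,::-1].copy()
for nm,lo,hi,roi,z in[("green",(45,90,40),(85,255,255),(150,240,210,290),92),("brass",(12,80,70),(28,255,255),(235,270,320,315),77),("orange",(3,150,100),(14,255,255),(215,265,245,315),110)]:
    for s,c in blobs(im,lo,hi,roi): print(nm,s,c.round(1),onz("side",c,z).round(1))
E
```

```text
green [174 253  19  16 225] [183.  260.3] [445.5  27.5  92. ]
brass [299 278  14  17 115] [305.5 286.1] [614.  -31.2  77. ]
brass [288 281  14  18 119] [294.5 289.4] [598.6 -35.5  77. ]
brass [277 285  14  17 119] [283.5 293.1] [583.5 -40.6  77. ]
brass [266 288  14  18 123] [272.3 296.7] [568.5 -45.5  77. ]
brass [255 292  13  18 124] [260.8 300.4] [553.2 -50.5  77. ]
brass [243 295  14  19 127] [249.  304.2] [537.9 -55.4  77. ]
orange [222 274  14  17 160] [227.8 282. ] [514.7 -45.1 110. ]
```

Request:
{"name": "arm_command", "arguments": {"deltas": "-37 -37 0 0 0 0 0; -37 -37 0 0 0 0 0; -37 -37 0 0 0 0 0; -37 -37 0 0 0 0 0", "force": 20}}

```text
time_s: 0.65
ee_pos: [322.6, 315.0, 213.8]
ee_rot: [-180.0, 0.0, 153.6]
force: [1.0, -0.0, 0.7]
gripper_width: 54.1
```

Request:
{"name": "arm_command", "arguments": {"deltas": "-37 -37 0 0 0 0 0; -37 -37 0 0 0 0 0; -37 -37 0 0 0 0 0; -37 -37 0 0 0 0 0"}}

```text
time_s: 1.15
ee_pos: [389.4, 116.7, 214.0]
ee_rot: [180.0, 0.0, 153.6]
force: [0.2, 0.8, -0.2]
gripper_width: 14.3
```

Request:
{"name": "arm_command", "arguments": {"deltas": "-37 -37 0 0 0 0 0; -37 -37 0 0 0 0 0; -37 -37 0 0 0 0 0; -37 -37 0 0 0 0 0"}}

```text
time_s: 1.65
ee_pos: [456.1, -81.8, 213.9]
ee_rot: [180.0, 0.0, 153.6]
force: [1.0, 0.1, -0.6]
gripper_width: 0.4
```

Request:
{"name": "arm_command", "arguments": {"deltas": "0 0 0 0 0 10.5 0; 0 0 0 0 0 10.5 0; 0 0 0 0 0 10.5 0; 0 0 0 0 0 10.5 0; 0 0 0 0 0 10.5 0"}}

```text
time_s: 2.28
ee_pos: [455.7, -80.1, 213.7]
ee_rot: [-180.0, -0.0, 100.7]
force: [0.5, -0.6, 1.0]
gripper_width: 0.5
```

Request:
{"name": "arm_command", "arguments": {"deltas": "0 0 0 0 0 10.5 0; 0 0 0 0 0 10.5 0; 0 0 0 0 0 10.5 0; 0 0 0 0 0 10.5 0; 0 0 0 0 0 10.5 0"}}

```text
time_s: 2.9
ee_pos: [455.7, -80.0, 213.7]
ee_rot: [-180.0, 0.0, 48.3]
force: [0.7, -0.2, -0.3]
gripper_width: 0.4
```

Request:
{"name": "arm_command", "arguments": {"deltas": "0 0 0 0 0 10.5 0; 0 0 0 0 0 10.5 0; 0 0 0 0 0 10 0; 0 0 0 0 0 0 0"}}

```text
time_s: 3.4
ee_pos: [455.8, -80.0, 213.7]
ee_rot: [-180.0, 0.0, 17.7]
force: [0.6, -0.1, -0.0]
gripper_width: 0.6
```

```bash
python3 - <<'E'
from h import *
st=state();im=grab_frame("wrist");np.save("w1.npy",im);cv2.imwrite("pics/w1.png",im[:,:,::-1]);print(st["time_s"],st["ee_pos"],st["ee_rot"],st["force"],st["qpos"],st["gripper_width"])
E
```

```text
3.4 [455.75840165 -80.04261848 213.74376479] [-1.79982778e+02  1.99432352e-02  1.77162319e+01] [ 0.6489161  -0.07900373 -0.04561074] [-1.13889522e+01  8.17762006e+00  1.03382790e+02  5.74836247e-03
  6.84653925e+01  6.08927077e+01] 0.5664572790046342
```

View pics/w1.png

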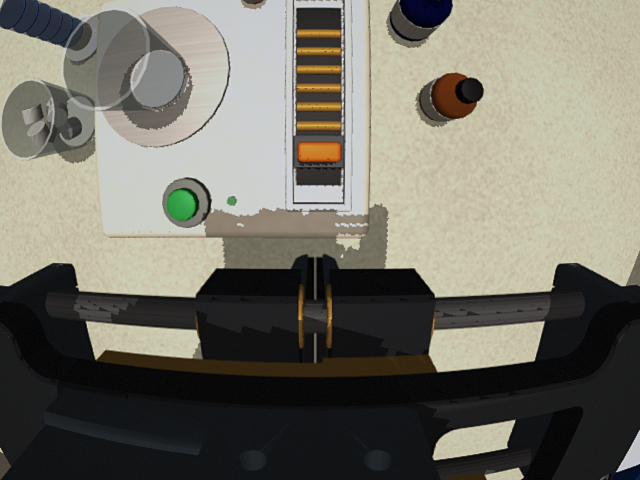

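The wrist view shows the lever top at (319,152), ridges at rows 127 to 33, and the button at (182,203). The track lines up with the tool.

```bash
cat >> h.py <<'E'
YAW=None
def look(tag=None):
    """ridges, handle, button in world from the wrist camera; s = handle in the strip frame"""
    st=state();im=grab_frame("wrist")
    if tag: cv2.imwrite(f"pics/{tag}.png",im[:,:,::-1])
    G=[onz("wrist",c,92,st) for s,c in blobs(im,(45,120,60),(85,255,255),None,300)]
    O=[(s,onz("wrist",c,130,st)) for s,c in blobs(im,(5,200,180),(14,255,255),(200,0,440,300),150)]
    Bz=[(s,onz("wrist",c,76,st)) for s,c in blobs(im,(13,90,90),(28,255,255),(230,0,410,260),60)]
    return st,im,G,O,Bz
E
python3 - <<'E'
from h import *
st,im,G,O,B=look()
print("G",G)
for s,p in O: print("O",s,p.round(1))
for s,p in B: print("B",s,p.round(1))
E
```

```text
G [array([445.26466575,  33.4185296 ,  92.        ])]
O [299 143  41  18 222] [519.3 -63.1 130. ]
B [297  30  44   8 320] [614.9 -32.4  76. ]
B [297  47  44   9 350] [599.9 -36.7  76. ]
B [297  65  44   9 378] [584.7 -41.8  76. ]
B [296  83  45   9 377] [569.4 -45.9  76. ]
B [297 102  44   9 396] [554.5 -51.2  76. ]
B [296 121  45   9 398] [539.4 -55.9  76. ]
B [300 144  39  15 568] [519.  -62.9  76. ]
```

Request:
{"name": "arm_command", "arguments": {"deltas": "0 2.5 27 0 0 0 0; 0 0 27 0 0 0 0; 0 0 27 0 0 0 0; 0 0 27 0 0 0 0; 0 0 0 0 0 0 0"}}

```text
time_s: 4.12
ee_pos: [455.2, -82.1, 104.4]
ee_rot: [-179.9, 0.2, 17.7]
force: [0.1, 0.1, -0.2]
gripper_width: 0.3
```

Request:
{"name": "arm_command", "arguments": {"deltas": "7 0 0 0 0 0 0; 7 0 0 0 0 0 0; 7 0 0 0 0 0 0; 7 0 0 0 0 0 0; 0 0 0 0 0 0 0"}}

```text
time_s: 4.75
ee_pos: [484.1, -73.8, 106.0]
ee_rot: [180.0, -0.0, 17.6]
force: [0.1, -0.6, 0.2]
gripper_width: 0.4
```

```bash
python3 - <<'E'
from h import *
st,im,G,O,B=look("w2")
print(st["ee_pos"],st["force"])
for s,p in O: print("O",s,p.round(1))
for s,p in B: print("B",s,p.round(1))
E
```

```text
[484.0787862  -73.84542706 106.03956313] [ 0.09564963 -0.58381261  0.20009145]
O [280 210  71  31 823] [519.4 -62.  130. ]
B [281  19  68  12 804] [614.6 -32.2  76. ]
B [281  45  68  13 872] [599.7 -36.9  76. ]
B [281  73  69  14 884] [584.6 -41.7  76. ]
B [281 101  69  14 945] [569.8 -46.7  76. ]
B [281 130  69  15 961] [554.6 -51.5  76. ]
B [281 159  68  15 966] [539.5 -56.2  76. ]
B [ 283  213   65   24 1450] [509.4 -65.5  76. ]
```

View pics/w2.png

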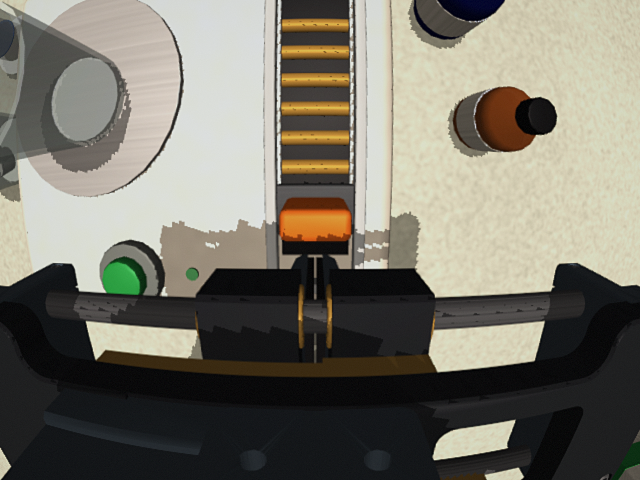

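Request:
{"name": "arm_command", "arguments": {"deltas": "3 0 0 0 0 0 0; 3 0 0 0 0 0 0; 3 0 0 0 0 0 0; 2 0 0 0 0 0 0; 2 0 0 0 0 0 0"}}

```text
time_s: 5.42
ee_pos: [495.7, -70.1, 105.9]
ee_rot: [-180.0, 0.0, 17.6]
force: [-0.5, -0.2, 0.8]
gripper_width: 0.3
```

Request:
{"name": "arm_command", "arguments": {"deltas": "1.5 0 0 0 0 0 0; 1.5 0 0 0 0 0 0; 1.5 0 0 0 0 0 0; 1.5 0 0 0 0 0 0; 0 0 0 0 0 0 0"}}

```text
time_s: 6.05
ee_pos: [501.7, -68.2, 105.9]
ee_rot: [-180.0, -0.0, 17.6]
force: [0.0, 0.6, -0.2]
gripper_width: 0.5
```

```bash
cat >> h.py <<'E'
def report(tag=None):
    st,im,G,O,B=look(tag); u=np.array([.953,.302]); o=np.array([539.5,-56.2])
    print("t",st["time_s"],"TCP s %.1f"%((st["ee_pos"][:2]-o)@u),"z %.1f"%st["ee_pos"][2],"F",st["force"].round(1),"handle s",[("%.1f"%((p[:2]-o)@u),s[4]) for s,p in O],"ridges",[("%.1f"%((p[:2]-o)@u)) for s,p in B])
E
python3 -c "
from h import *
report()"
```

```text
t 6.05 TCP s -39.6 z 105.9 F [ 0.   0.6 -0.2] handle s [] ridges ['79.2', '63.3', '47.5', '31.9', '16.0', '1.0', '-24.9']
```

```bash
sed -i 's/(5,200,180),(14,255,255),(200,0,440,300),150/(3,150,70),(20,255,255),(270,170,360,300),300/' h.py; python3 -c "
from h import *
report('w3')"
```

```text
t 6.1 TCP s -39.6 z 105.9 F [-0.8 -0.1  0. ] handle s [('17.6', np.int32(396)), ('8.4', np.int32(726)), ('-10.4', np.int32(3118))] ridges ['79.3', '63.3', '47.5', '31.9', '16.0', '1.1', '-24.9']
```

View pics/w3.png

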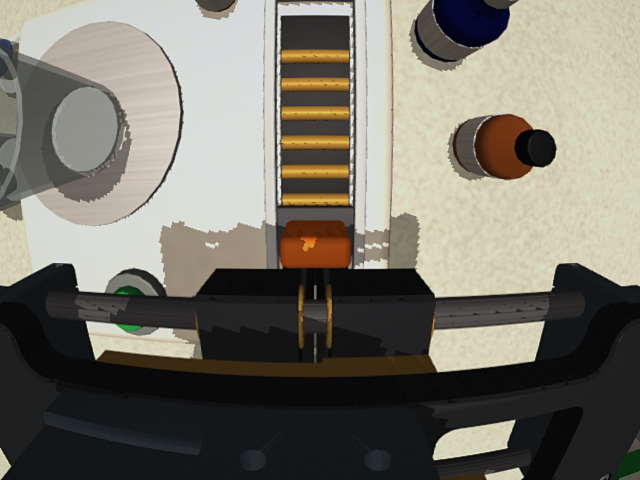

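The handle is now in the gripper's shadow, spanning rows 220 to 268. I'll measure its front bottom edge (z=90) instead.

```bash
cat >> h.py <<'E'
def report(tag=None):
    st,im,G,O,B=look(tag); u=np.array([.953,.302]); o=np.array([539.5,-56.2]); S=lambda p:(p[:2]-o)@u
    s=max((s for s,_ in O),key=lambda s:s[4]); x=s[0]+s[2]/2; m=cv2.inRange(cv2.cvtColor(im,cv2.COLOR_RGB2HSV),(3,150,70),(20,255,255))
    k=m[s[1]:s[1]+s[3],s[0]:s[0]+s[2]]; r=np.where((k>0).sum(1)>20)[0]
    top,bot=s[1]+r[0],s[1]+r[-1]+1
    rid=[S(p) for b,p in B if b[1]+b[3]<=top+1 and b[2]>40]
    print("t",st["time_s"],"TCP s %.1f z %.1f"%(S(st["ee_pos"]),st["ee_pos"][2]),"F",st["force"].round(1),"rows",top,bot,
     "handle s by front %.1f, by rear top %.1f"%(S(onz("wrist",(x,top-.5),90,st))-7,S(onz("wrist",(x,bot-.5),130,st))+7),"ridges",np.round(rid,1))
E
python3 -c "
from h import *
report()"
```

```text
t 6.15 TCP s -39.6 z 106.0 F [-0.3  0.3 -0.8] rows 221 268 handle s by front -15.3, by rear top -13.2 ridges [79.3 63.3 47.5 31.9 16.   1.1]
```

Request:
{"name": "arm_command", "arguments": {"deltas": "1 0 0 0 0 0 0; 1 0 0 0 0 0 0; 1 0 0 0 0 0 0; 1 0 0 0 0 0 0; 0 0 0 0 0 0 0"}}

```text
time_s: 6.82
ee_pos: [505.5, -67.0, 106.0]
ee_rot: [-180.0, -0.0, 17.6]
force: [0.2, 0.0, 0.8]
gripper_width: 0.3
```

```bash
python3 -c "
from h import *
report()"
```

```text
t 6.825 TCP s -35.6 z 106.0 F [0.2 0.  0.8] rows 221 268 handle s by front -11.3, by rear top -9.2 ridges [79.3 63.5 47.7 31.9 16.1  2.8]
```

Request:
{"name": "arm_command", "arguments": {"deltas": "1.5 0 0 0 0 0 0; 1.5 0 0 0 0 0 0; 1.5 0 0 0 0 0 0; 1.5 0 0 0 0 0 0; 1.5 0 0 0 0 0 0"}}

```text
time_s: 7.5
ee_pos: [511.6, -65.0, 105.9]
ee_rot: [-180.0, 0.1, 17.6]
force: [-3.2, -1.7, 2.0]
gripper_width: 0.6
```

Request:
{"name": "arm_command", "arguments": {"deltas": "1 0 0 0 0 0 0; 1 0 0 0 0 0 0; 0 0 0 0 0 0 0"}}

```text
time_s: 7.88
ee_pos: [515.0, -64.0, 105.9]
ee_rot: [-180.0, -0.1, 17.6]
force: [-0.0, -0.1, -0.3]
gripper_width: 0.4
```

Request:
{"name": "arm_command", "arguments": {"deltas": "1 0 0 0 0 0 0; 1 0 0 0 0 0 0; 0 0 0 0 0 0 0"}}

```text
time_s: 8.25
ee_pos: [516.8, -63.5, 106.0]
ee_rot: [180.0, -0.1, 17.6]
force: [0.1, 0.1, -0.6]
gripper_width: 0.3
```

```bash
python3 -c "
from h import *
report()"
```

```text
t 8.25 TCP s -23.8 z 106.0 F [ 0.1  0.1 -0.6] rows 220 268 handle s by front 1.0, by rear top 2.6 ridges [79.3 63.5 47.7 32.1 16.9]
```

```bash
python3 -c "
from h import *
report('w4')
cv2.imwrite('pics/w4c.png',cv2.resize(cv2.imread('pics/w4.png')[100:280,240:400],None,fx=3,fy=3))"
```

```text
t 8.3 TCP s -23.9 z 106.0 F [0.2 0.2 0. ] rows 220 268 handle s by front 0.9, by rear top 2.5 ridges [79.4 63.6 47.6 32.  16.8]
```

View pics/w4c.png

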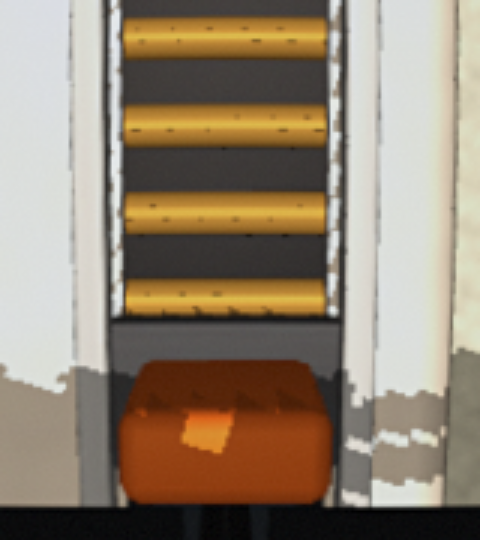

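Handle is right at the first crest (nothing dropped yet). Continue.

Request:
{"name": "arm_command", "arguments": {"deltas": "0.7 0 0 0 0 0 0; 0.7 0 0 0 0 0 0; 0 0 0 0 0 0 0"}}

```text
time_s: 8.72
ee_pos: [517.7, -63.1, 106.0]
ee_rot: [-180.0, -0.0, 17.6]
force: [0.3, 0.6, 0.6]
gripper_width: 0.4
```

```bash
python3 -c "
from h import *
report('w5')"
```

```text
t 8.725 TCP s -22.9 z 106.0 F [0.3 0.6 0.6] rows 210 256 handle s by front 7.1, by rear top 8.8 ridges [79.3 63.7 47.8 32. ]
```

First click: the handle sits at about s=8 and the crest was at TCP s≈-23.4. The next crests should come near -7.4 and +8.6.

Request:
{"name": "arm_command", "arguments": {"deltas": "2 0 0 0 0 0 0; 2 0 0 0 0 0 0; 2 0 0 0 0 0 0; 2 0 0 0 0 0 0; 1 0 0 0 0 0 0"}}

```text
time_s: 9.4
ee_pos: [524.5, -60.9, 105.9]
ee_rot: [-180.0, 0.2, 17.6]
force: [-6.4, -2.7, 3.9]
gripper_width: 0.5
```

Request:
{"name": "arm_command", "arguments": {"deltas": "1 0 0 0 0 0 0; 1 0 0 0 0 0 0; 1 0 0 0 0 0 0; 1 0 0 0 0 0 0; 0 0 0 0 0 0 0"}}

```text
time_s: 10.02
ee_pos: [530.7, -59.0, 105.9]
ee_rot: [-180.0, -0.1, 17.6]
force: [-0.6, -0.5, 0.2]
gripper_width: 0.8
```

Request:
{"name": "arm_command", "arguments": {"deltas": "0.7 0 0 0 0 0 0; 0.7 0 0 0 0 0 0; 0.7 0 0 0 0 0 0; 0 0 0 0 0 0 0"}}

```text
time_s: 10.52
ee_pos: [532.5, -58.5, 106.1]
ee_rot: [180.0, -0.1, 17.6]
force: [0.1, 1.0, 0.0]
gripper_width: 0.6
```

```bash
python3 -c "
from h import *
report()"
```

```text
t 10.525 TCP s -7.4 z 106.1 F [0.1 1.  0. ] rows 209 262 handle s by front 23.1, by rear top 21.6 ridges [79.7 63.8 48. ]
```

Second click (s≈23–24). Now the third, slowly.

Request:
{"name": "arm_command", "arguments": {"deltas": "2 0 0 0 0 0 0; 2 0 0 0 0 0 0; 2 0 0 0 0 0 0; 2 0 0 0 0 0 0; 1 0 0 0 0 0 0"}}

```text
time_s: 11.2
ee_pos: [539.0, -56.3, 105.9]
ee_rot: [-180.0, 0.2, 17.6]
force: [-5.6, -3.5, 4.3]
gripper_width: 0.4
```

Request:
{"name": "arm_command", "arguments": {"deltas": "1 0 0 0 0 0 0; 1 0 0 0 0 0 0; 1 0 0 0 0 0 0; 0.7 0 0 0 0 0 0; 0 0 0 0 0 0 0"}}

```text
time_s: 11.82
ee_pos: [544.5, -54.6, 105.8]
ee_rot: [-180.0, -0.0, 17.6]
force: [-1.4, -0.7, 0.0]
gripper_width: 0.5
```

Request:
{"name": "arm_command", "arguments": {"deltas": "0.7 0 0 0 0 0 0; 0.7 0 0 0 0 0 0; 0.7 0 0 0 0 0 0; 0 0 0 0 0 0 0; 0 0 0 0 0 0 0"}}

```text
time_s: 12.45
ee_pos: [546.5, -54.0, 106.1]
ee_rot: [180.0, -0.1, 17.6]
force: [0.1, 0.1, -0.1]
gripper_width: 0.5
```

```bash
python3 -c "
from h import *
report('w6')"
```

```text
t 12.45 TCP s 7.4 z 106.1 F [ 0.1  0.1 -0.1] rows 220 268 handle s by front 32.1, by rear top 33.7 ridges [79.9 63.8 48.3]
```

At the crest (offset unchanged, force near zero), about 1 mm to go.

Request:
{"name": "arm_command", "arguments": {"deltas": "0.7 0 0 0 0 0 0; 0.7 0 0 0 0 0 0; 0 0 0 0 0 0 0"}}

```text
time_s: 12.88
ee_pos: [547.6, -53.6, 106.0]
ee_rot: [-180.0, -0.0, 17.6]
force: [0.1, -0.6, -0.1]
gripper_width: 0.5
```

```bash
python3 -c "
from h import *
report('w7')"
```

```text
t 12.875 TCP s 8.5 z 106.0 F [ 0.1 -0.6 -0.1] rows 209 262 handle s by front 39.0, by rear top 37.6 ridges [79.8 63.9]
```

Third click: handle at s≈39–40, and the tool force is near zero. Back off, lift, and go towards the button.

Request:
{"name": "arm_command", "arguments": {"deltas": "-5 0 0 0 0 0 0; -15 0 0 0 0 0 0; -20 0 0 0 0 0 0; 0 0 -30 0 0 0 0; 0 0 -40 0 0 0 0"}}

```text
time_s: 13.55
ee_pos: [507.1, -66.0, 175.8]
ee_rot: [-179.9, 0.2, 17.6]
force: [0.5, 0.9, -0.3]
gripper_width: 0.7
```

Request:
{"name": "arm_command", "arguments": {"deltas": "-30 -20 0 0 0 0 0; -30 -20 0 0 0 0 0; -20 -25 0 0 0 0 0; -20 -20 0 0 0 0 0; 0 0 0 0 0 0 0"}}

```text
time_s: 14.18
ee_pos: [385.9, -14.7, 175.9]
ee_rot: [-180.0, 0.0, 17.7]
force: [0.3, -0.3, 0.0]
gripper_width: 0.2
```

```bash
python3 - <<'E'
from h import *
st,im,G,O,B=look('w8')
u=np.array([.953,.302]);v=np.array([-.302,.953]);o=np.array([539.5,-56.2])
print(st["ee_pos"],G,[(u@(g[:2]-o),v@(g[:2]-o)) for g in G], [(u@(p[:2]-o),v@(p[:2]-o)) for s,p in B])
d=np.array([-62.7,115]);
for s,c in blobs(im,(45,120,60),(85,255,255),None,300):
    print(s,c)
print((np.array(st["ee_pos"][:2])-o)@u,(np.array(st["ee_pos"][:2])-o)@v)
E
```

```text
[385.8767448  -14.71386449 175.8776022 ] [array([444.39730126,  33.88805869,  92.        ])] [(np.float64(-63.426278178556224), np.float64(114.57493495105084))] []
[ 254  126   39   38 1164] [273.03522337 144.62113402]
-133.87414928584963 85.9305102106703
```

View pics/w8.png

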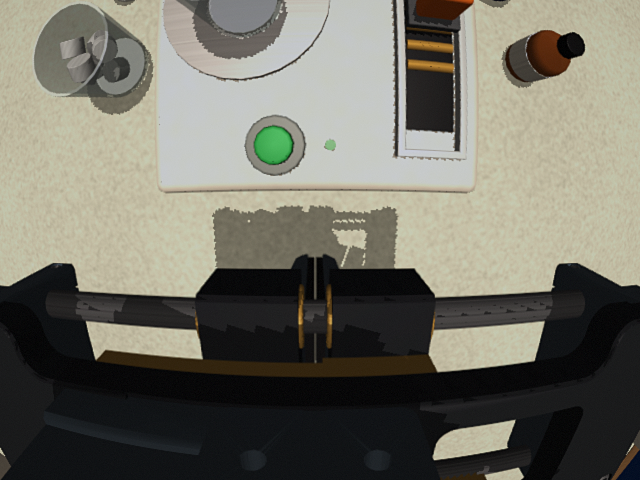

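Request:
{"name": "arm_command", "arguments": {"deltas": "25 -10 0 0 0 0 0; 25 -10 0 0 0 0 0; 20.4 -8.6 0 0 0 0 0; 0 0 25 0 0 0 0; 0 0 25 0 0 0 0"}}

```text
time_s: 14.85
ee_pos: [447.9, 33.6, 125.3]
ee_rot: [180.0, -0.1, 17.6]
force: [-0.1, 0.1, -0.3]
gripper_width: 0.8
```

Request:
{"name": "arm_command", "arguments": {"deltas": "0 0 15 0 0 0 0; 0 0 10 0 0 0 0; 0 0 3 0 0 0 0; 0 0 0 0 0 0 0; 0 0 0 0 0 0 0"}}

```text
time_s: 15.48
ee_pos: [447.3, 33.6, 98.5]
ee_rot: [180.0, -0.1, 17.6]
force: [0.4, -0.3, 0.2]
gripper_width: 0.4
```

Request:
{"name": "arm_command", "arguments": {"deltas": "-2.5 -1 2 0 0 0 0; 0 0 2 0 0 0 0; 0 0 2 0 0 0 0; 0 0 0 0 0 0 0"}}

```text
time_s: 15.98
ee_pos: [444.0, 33.8, 91.9]
ee_rot: [-180.0, 0.0, 17.6]
force: [-0.8, 0.8, 1.9]
gripper_width: 0.2
```

Request:
{"name": "arm_command", "arguments": {"deltas": "0 0 1.5 0 0 0 0; 0 0 1.5 0 0 0 0; 0 0 1.5 0 0 0 0; 0 0 0 0 0 0 0; 0 0 0 0 0 0 0"}}

```text
time_s: 16.6
ee_pos: [444.1, 33.8, 87.5]
ee_rot: [-180.0, -0.0, 17.6]
force: [-1.7, -0.2, 3.8]
gripper_width: 0.5
```

Request:
{"name": "arm_command", "arguments": {"deltas": "0 0 1 0 0 0 0; 0 0 1 0 0 0 0; 0 0 0.7 0 0 0 0; 0 0 0 0 0 0 0; 0 0 0 0 0 0 0"}}

```text
time_s: 17.23
ee_pos: [444.1, 33.8, 86.1]
ee_rot: [180.0, -0.0, 17.6]
force: [-5.0, -0.6, 16.1]
gripper_width: 0.6
```

The force rose to 16 N at z=86.1, which is the button's hard stop. Now lift and check.

Request:
{"name": "arm_command", "arguments": {"deltas": "0 0 -5 0 0 0 0; 0 0 -10 0 0 0 0; 0 0 -30 0 0 0 0; 0 0 -40 0 0 0 0; -40 0 -20 0 0 0 0"}}

```text
time_s: 17.85
ee_pos: [408.7, 21.8, 191.8]
ee_rot: [179.9, -0.3, 17.7]
force: [-1.0, 0.1, 0.0]
gripper_width: 0.4
```

Request:
{"name": "arm_command", "arguments": {"deltas": "-20 30 0 0 0 0 0; 0 20 0 0 0 0 0; 0 0 0 0 0 0 0; 0 0 0 0 0 0 0"}}

```text
time_s: 18.35
ee_pos: [401.9, -31.6, 189.6]
ee_rot: [-180.0, 0.0, 17.6]
force: [0.3, -0.2, -0.0]
gripper_width: 0.0
```

```bash
python3 - <<'E'
from h import *
st=state();im=grab_frame("side");cv2.imwrite("pics/side1.png",im[:,:,::-1]);print(st["ee_pos"],st["force"],st["time_s"])
a=cv2.imread("pics/side0.png")[:,:,::-1].copy()
for i in(a,im): print([(s,c.round(1)) for s,c in blobs(i,(45,90,40),(85,255,255),(150,240,210,290))])
for s,c in blobs(im,(12,80,70),(28,255,255),(235,270,320,315)):print(s,c.round(1),onz("side",c,77).round(1))
cv2.imwrite("pics/f.png",np.vstack([cv2.resize(x[150:430,150:450,::-1],None,fx=1.07,fy=1.07) if 0 else x[150:430,140:460,::-1] for x in(a,im)]))
w=grab_frame("wrist");cv2.imwrite("pics/w9.png",w[:,:,::-1])
E
```

```text
[401.85621647 -31.64998636 189.58190707] [ 0.25842678 -0.18595031 -0.02402103] 18.35
[(array([174, 253,  19,  16, 225], dtype=int32), array([183. , 260.3]))]
[(array([174, 253,  19,  16, 226], dtype=int32), array([183. , 260.4]))]
[273 270  11   6  33] [278.1 271.3] [578.    3.9  77. ]
[276 277   5   6  10] [277.8 279.5] [577.  -13.1  77. ]
[299 278  14  17 117] [305.5 286.1] [614.  -31.1  77. ]
[278 281   6  10  13] [281.2 285.9] [581.  -26.5  77. ]
[288 281  14  18 120] [294.4 289.4] [598.6 -35.6  77. ]
[255 292  13  18 130] [260.8 300.3] [553.2 -50.3  77. ]
[243 295  13  19 130] [249.1 304.2] [538.  -55.4  77. ]
```

View pics/f.png

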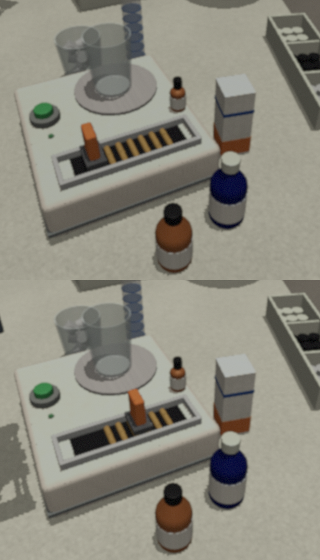

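View pics/w9.png

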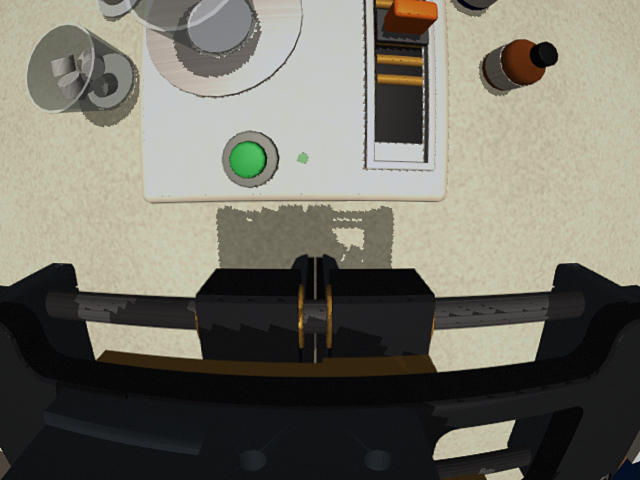

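The lever covers ridges 3 and 4, with two ridges visible on each side, so it is in the third notch. The button is back at its original pixel position and nothing else has moved.

```bash
python3 -c "
from workcell import *
print(job_done())"
```

```text
the job is handed in; nothing more can be done
None
```

I pushed the lever with the closed fingertips through three clicks into the third notch. Then I backed off, pressed the green start button to its stop and let it come back up. The job is handed in, but the system reported no verdict.

- **Lever:** the wrist camera put the handle at 37.6–39.0 mm from the first ridge just after the third click, against 40 mm for the notch and an allowed 37–43 mm. The low reading uses the handle's rear edge, which the gripper partly hid. In the final side view the lever covers ridges 3 and 4, with two ridges showing on each side. The highest push force I read was about 8 N.
- **Button:** it hit its stop at about 16 N, with the fingertip about 6 mm below the button's normal height. Afterwards it was back at its starting pixel position, to within 0.1 pixel.
- **Other items:** by eye, comparing the side views before and after, the glassware, bottles and carton had not moved. I did not measure each one.
- **Robot:** it is clear of everything, at about 190 mm height, with the tool force near zero. The clock stood at about 18 s of the 64 s allowed.

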